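Close the bench mill with its cover and wing nut

ROBOT

A 6-joint arm with a two-finger parallel gripper is mounted at the origin on a cart in front of the work surface, level with it; the furniture and walls round the work are solid. World frame = base frame: x ahead of the robot, y to its left, z up, the work surface at z = 0. Lengths are in mm, angles in rad, forces in N, time in s.
With the tool pointing down it reaches from about 400 to 925 mm from the base axis. Payload 12.5 kg.
Tool frame: the origin (TCP) lies midway between the tips of the shut fingers; the grasp point (between the pads) lies 19 mm behind it; z points along the fingers, y is the line along which they close (so a half turn about z gives the same grasp; the last joint's range is limited). The gripper opens to 95 mm and grips with 3 to 60 N. Pads are 20 mm wide; open, the fingers measure 119 mm over their backs; the gripper's body (75 mm by 180 mm) begins 59 mm behind the grasp point.
Start: joints at [-1.415, 0.491, 1.559, -0, 1.092, -0.106], TCP at [161.785, -603.716, 214.661] pointing down, gripper open.
Joint ranges: [-3.1, 3.1], [-0.84, 2.19], [0.05, 2.79], [-1.13, 4.28], [0.06, 2.93], [-2.69, 2.69]. Speed limits (rad/s): [2.22, 2.22, 2.79, 3.14, 3.14, 3.14].

INTERFACE

Orientations are given as [roll, pitch, yaw] about the fixed x, y, z axes, in that order (R = Rz(yaw) Ry(pitch) Rx(roll)).
In Python, from cell import env gives the robot as it stands.
- The arm moves only by the tool arm_command, never from a script. Its argument "targets" is a list of rows, each a list of 5 numbers: the shift along the tool's x, y, z in mm, then the turn about the tool's z in degrees, then the opening, from 0 (shut) to 1 (fully open). In form: [[tx, ty, tz, roll, fingers], ...]. A call has 1 to 5 rows; each row is the pose to reach, as a shift and turn from the pose commanded when the call began, along the tool's axes at that moment; what a row does not reach only later rows make up. A row lasts 1/10 s, in which the tool goes at most 50 mm and 8.59 degrees, less where a joint would pass 70% of its speed; a pose out of reach is approached as far as the arm can. A call with a gripper value outside its range is refused whole. The fingers move at their own pace and stop on an object; the grip force is fixed at half the most. Time passes only in rows, so rows that repeat a pose let the fingers close. It gives the time, the measured TCP pose, the force, the opening and the grip force at its end, in the units of the state.
- env.state(): the state, without advancing time (a new reading comes with each control period).
- env.read_camera(name): name is "scene" or "top" or "wrist"; returns a dict with "frame" (384x512x3 uint8, red, green, blue), "vertical_fov" (degrees; the focal length in pixels is half the picture's height over the tangent of half this angle, whatever the lens; pixels are square), "cx", "cy" (the principal point, pixels), "world_from_camera" (4x4, takes a point from camera to world coordinates); the wrist camera has in their place "hand_eye" (4x4, takes a point from camera to tool coordinates, whose origin is the TCP and whose axes are the flange's). Camera axes: x right, y down, z forward; pixel columns grow to the right and rows downward; lengths in mm; the calibration is good to about 2 mm. A picture is of the moment at which its call begins: read the wrist's pose just before it. There is no depth.
- env.job_done(): hands the job in; it is judged then, once.
The state is a dict: "t": time; "joints": joint angles; "qvel": joint speeds; "tau": joint torques, N m; "eef_pos": TCP position; "tcp_rot": TCP orientation; "ft_force": force on the tool from outside, world axes, zero at the start; "moment": the same for the moment, N m; "opening": opening from 0.0 (shut) to 1.0 (fully open); "grip_force": force on a finger pad.
Only numpy, scipy, OpenCV 4.12 (cv2) and the standard library are available. Lean on these libraries where they do the work, as an engineer would, in place of code of your own. Each camera call takes 0.05 s, during which the arm holds its last target. There are 200 camera calls.

TASK

Close the bench mill: put the round cover on the grinding chamber over the centre stud, flat on the rim with its fork astride the locating pin. Then start the wing nut on the stud's thread and spin it clockwise down onto the cover's hub until it is snug, and let go. Leave the other things on the bench where they are.

Things in the scene. Friction and masses are not known exactly. Their poses are not given: they have to be found in the camera images.
- mill: The bench mill, fixed: grey housing 190 x 200 x 55 mm; on it a round open steel chamber (outside diameter 142, wall 7, rim 100 mm above the bench) with an upright threaded stud on its axis. Origin on that axis at bench height, z up, -x towards the control panel and locating pin.
- seat (a point): Centre of the chamber's rim (mill frame: 0, 0, 100 mm), where the centre of the seated cover's underside comes.
- stud_top (a point): Top of the fixed centre stud, on its axis (mill frame: 0, 0, 157 mm). The stud's core is 17.6 mm in diameter, 25.6 mm over the thread; the tip tapers to 10 mm over the last 7 mm.
- thread_start (a point): Upper end of one of the two thread ridges (mill frame: +11, 0, 153 mm); the other's is opposite, at -11. The thread is coarse, right-handed, two-start: 16 mm down per clockwise turn seen from above; ridges 4 mm thick, 8 mm apart, running down clockwise from these ends.
- pin (a point): Point on the axis of the upright locating pin in front of the chamber, at rim height (mill frame: -82, 0, 100 mm). The pin is 10 mm in diameter, round-topped, and rises 15 mm above the rim.
- cover: The loose aluminium cover, 0.28 to 0.46 kg, lying hub up: disc 140 mm in diameter, 8 mm thick, with a cylindrical hub 56 mm in diameter to be gripped, whose top is 36 mm above the underside (136 mm above the bench when seated). A 32 mm hole runs through both. Origin at the centre of the underside, z up, -x towards its fork.
- fork (a point): Middle of the gap between the cover's two prongs, at the underside (cover frame: -82, 0, 0 mm); it comes to the pin when the cover is seated. The prongs are 8 mm wide and thick, 14 mm clear between them, and end 92 mm from the cover's centre.
- wing_nut: The loose steel wing nut, 0.10 to 0.16 kg, standing on its flange (47 mm in diameter, 6 mm high): round hub 41 mm, two wings along +x and -x, 62 mm over their ends, 14 mm thick, 9 to 38 mm above the underside; end faces flat and upright from 12 to 28 mm height. Origin at the centre of the underside, z up.
- nut_bore (a point): Centre of the nut's bore at the height of the lowest studs (nut frame: 0, 0, 4 mm). The bore is 29 to 30 mm wide; ten inward studs 3.6 mm thick leave 20 mm between opposite ones and follow the thread: two at the wings (+x, -x) 4 mm above the underside, each next pair 36 degrees counterclockwise and 1.6 mm higher.
- nut_top (a point): On the nut's axis 26 mm above its underside. Set on the stud, the nut rests on the ridges; turned clockwise it drops in past the ridge ends, sinks on the thread for some half a turn until its flange meets the hub, turns easily for up to another quarter, then resistance rises steeply. 0.2 to 0.5 N m makes it snug; friction then keeps it tight.

How it is judged (in metres and radians):
On the way, in this order (a step that is already met when the one before it is completed fails the run):
1. the cover lies flat on the chamber rim, its fork astride the pin (horizontal distance between cover and seat below 0.005 m and z of cover in the frame of seat below 0.003 m and horizontal distance between fork and pin below 0.005 m and angle between cover's own z axis and vertical below 0.03 rad), for 0.2 s.
2. the wing nut has caught on the thread, above the hub (horizontal distance between wing_nut and seat below 0.004 m and z of wing_nut in the frame of seat below 0.043 m and angle between wing_nut's own z axis and vertical below 0.12 rad).
At the end, for the whole second after the job is handed in: The cover lies flat on the chamber rim (within 3 mm of height and 5 mm of centre) with its fork within 5 mm of the pin; the wing nut sits level with its flange on the cover's hub (within 2 mm) and is snug: it presses on the hub with more than 5 N by itself; all at rest and released (all of step 1 and horizontal distance between wing_nut and seat below 0.004 m and z of wing_nut in the frame of seat below 0.038 m and angle between wing_nut's own z axis and vertical below 0.05 rad and contact force between wing_nut and cover above 5 N and linear speed of each of wing_nut, cover below 0.01 m/s); the robot touches nothing.
It fails at once if a bystander was pushed more than 3 cm (distance of any of timer, tape_roll, buffer_7, petri_dish, beaker_50, marker from where it was at the start of the episode above 0.03 m).
It also fails if it takes over 70 s, if anything falls off the work surface, if the arm or the gripper's body presses on something with over 40 N, if the wrist force passes 120 N, or if a joint passes its speed limit or range.

## Working session

There is one attempt and no reset: what is moved stays moved. The work goes in short steps, Python scripts to look and compute and a tool call to move; the robot and the scene stay as the last step left them, time stands still between calls to the robot, and variables do not carry over. Pictures are saved under pics/ and viewed, at most 10 in all, crops included, and the job is handed in when it is done.

Besides the shell and the picture viewer there is one more tool, called after ">>>" by a JSON object that holds its "api" and its "payload", one argument or row to a line. arm_command: Moves the arm, as the interface text tells. Its arguments: {"type":"object","properties":{"targets":{"type":"array","items":{"type":"array","items":{"type":"number"}}}},"required":["targets"]}

```bash
mkdir -p pics; ls
cat > h.py <<'E'
import numpy as np, cv2
from cell import env
from scipy.spatial.transform import Rotation as R
def cam(name):
    s=env.state(); c=env.read_camera(name)
    if name=="wrist":
        T=np.eye(4); T[:3,:3]=R.from_euler('xyz',s['tcp_rot']).as_matrix(); T[:3,3]=s['eef_pos']
        c['M']=T@np.array(c['hand_eye'])
    else: c['M']=np.array(c['world_from_camera'])
    c['f']=c['frame'].shape[0]/2/np.tan(np.radians(c['vertical_fov'])/2)
    return c
def ray(c,u,v):
    d=c['M'][:3,:3]@np.array([(u-c['cx'])/c['f'],(v-c['cy'])/c['f'],1]); return c['M'][:3,3],d
def onz(c,u,v,z):
    o,d=ray(c,u,v); return o+d*(z-o[2])/d[2]
def proj(c,p):
    q=np.linalg.inv(c['M'])@np.append(p,1); return c['cx']+c['f']*q[0]/q[2], c['cy']+c['f']*q[1]/q[2]
def save(c,n): cv2.imwrite(f'pics/{n}.png',cv2.cvtColor(c['frame'],cv2.COLOR_RGB2BGR))
E
python3 - <<'E'
from h import *
import pickle
s=env.state();print(s)
d={}
for n in("scene","top","wrist"):
    c=cam(n);d[n]=c;print(n,c['vertical_fov'],c['cx'],c['cy'],c['M'][:3].round(2).tolist())
pickle.dump(d,open('d0.pkl','wb'))
im=np.hstack([d['top']['frame']]);
cv2.imwrite('pics/top0.png',cv2.resize(im[:,:,::-1],(800,600),interpolation=cv2.INTER_CUBIC))
cv2.imwrite('pics/scene0.png',cv2.resize(d['scene']['frame'][:,:,::-1],(800,600),interpolation=cv2.INTER_CUBIC))
E
```

```text
pics
{'t': 0.0, 'joints': array([-1.41462882e+00,  4.91530191e-01,  1.55948064e+00, -7.55155017e-06,
        1.09171475e+00, -1.05585332e-01]), 'qvel': array([ 0.00069813, -0.00018797,  0.00055416,  0.0007619 ,  0.0011737 ,
       -0.00061427]), 'tau': array([ 2.36471365e-03, -6.12644577e+01, -2.58176225e+01,  6.94212341e-02,
        4.83328616e-02, -1.00272009e-04]), 'eef_pos': array([ 161.7215048 , -603.44090843,  214.06926221]), 'tcp_rot': array([-3.14046533e+00, -1.12737975e-04,  2.61756255e-01]), 'ft_force': array([ 0.07113825, -0.1943035 ,  0.6854201 ]), 'moment': array([-0.05766006,  0.0457622 , -0.06377304]), 'grip_force': 0.0, 'opening': 0.9986056532003131}
scene 44.650306111940864 254.61564835069947 193.9648496051321 [[-0.65, -0.56, 0.51, -107.86], [-0.76, 0.48, -0.44, 524.37], [0.0, -0.68, -0.73, 1036.64]]
top 50.75087128480192 255.02831152033863 187.82568009138592 [[-0.02, -0.99, 0.1, 391.99], [-1.0, 0.02, 0.01, -20.72], [-0.01, -0.1, -0.99, 1274.54]]
wrist 58.08675241447436 251.27836985685695 190.65117216593714 [[0.26, -0.94, -0.23, 225.65], [-0.97, -0.25, -0.06, -586.57], [-0.0, 0.23, -0.97, 383.12]]
```

View pics/top0.png

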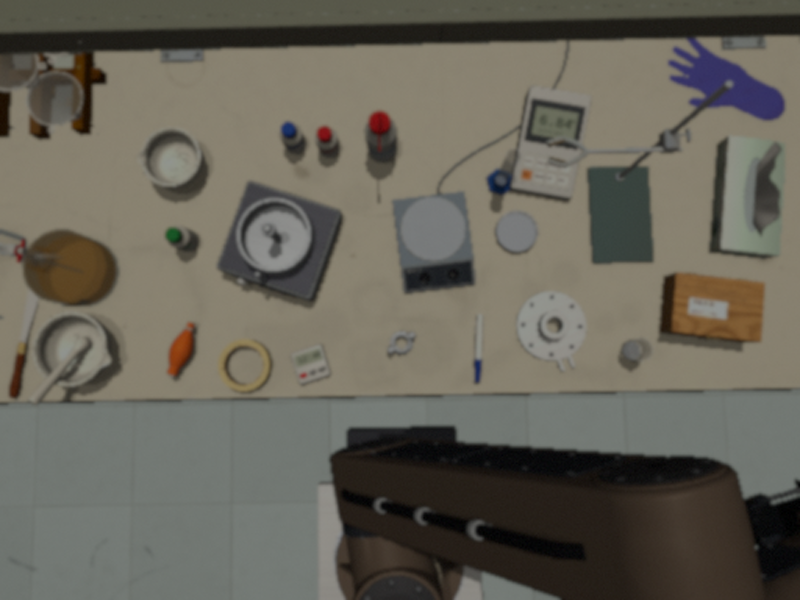

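View pics/scene0.png

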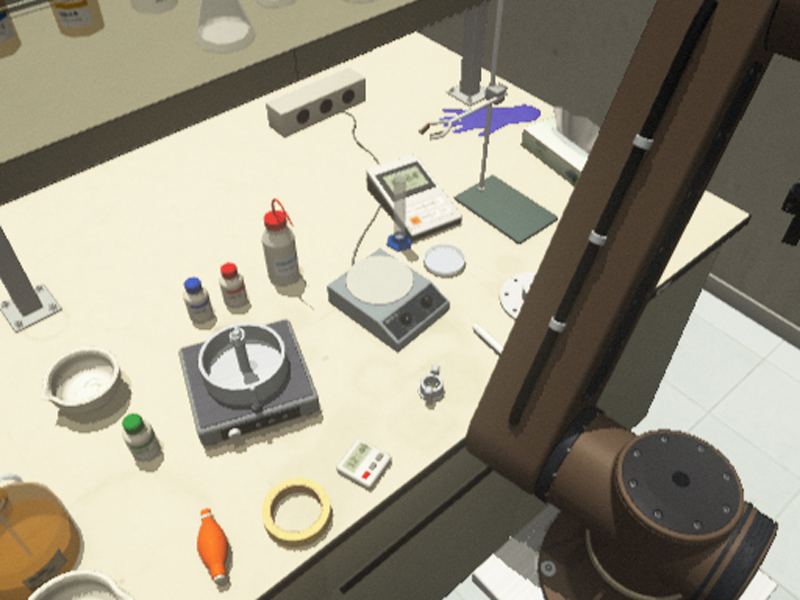

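Run:
```python
from h import *
import pickle
d=pickle.load(open('d0.pkl','rb'));c=d['top'];k=1/1.5625
for n,u,v,z in [('cover hub',552,325,36),('cover disc',552,326,8),('fork',568,364,8),('nut',401,343,30),('wing1',391,350,38),('wing2',411,336,38),('rim',275,236,100),('studtop',268,230,157),('pin',257,275,115),('pen',478,345,8),('beaker',632,350,30),('timer',311,364,20),('petri',517,232,10)]:
    print(n,onz(c,u*k,v*k,z).round(1))
f=c['frame']
def crop(u,v,w):
    u,v,w=int(u*k),int(v*k),int(w*k)
    return cv2.resize(f[v-w:v+w,u-w:u+w][:,:,::-1],(390,390),interpolation=cv2.INTER_CUBIC)
cv2.imwrite('pics/crop0.png',np.hstack([crop(278,240,70),crop(401,343,32)]))
```

```text
cover hub [ 450.9 -307.    36. ]
cover disc [ 450.2 -313.4    8. ]
fork [ 374.3 -341.9    8. ]
nut [421.3 -11.5  30. ]
wing1 [407.9   8.2  38. ]
wing2 [434.4 -31.3  38. ]
rim [625.5 222.2 100. ]
studtop [625.4 223.  157. ]
pin [549.9 252.4 115. ]
pen [ 415.1 -164.7    8. ]
beaker [ 399.5 -462.    30. ]
timer [383.5 167.   20. ]
petri [ 641.7 -250.4   10. ]
```

View pics/crop0.png

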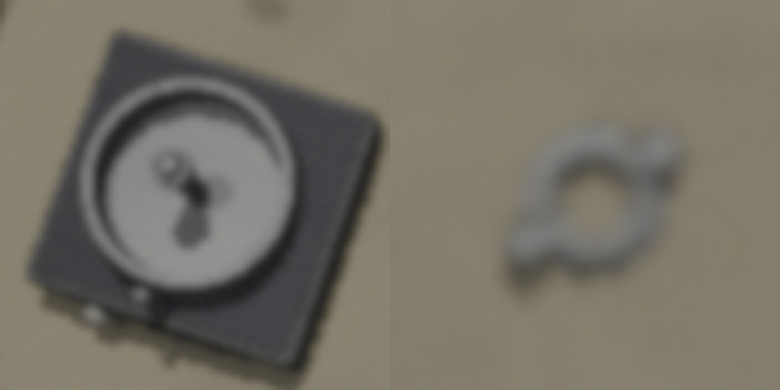

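The crops show the mill, with the pin lower left of the chamber at about (140,297), and the nut with its wings on a diagonal, at about (530,245) and (660,155). Next I move above the cover for a closer look.

>>> {"api": "arm_command", "payload": {
  "targets": [
    [180, -106, 0, 0, 1],
    [180, -106, 0, 0, 1],
    [180, -106, 0, 0, 1],
    [180, -106, 0, 0, 1],
    [180, -106, 0, 0, 1]
  ]
}}

```text
t: 0.65
eef_pos: [310.7, -451.4, 214.8]
tcp_rot: [-3.141, -0.0, 0.265]
ft_force: [-0.8, -0.0, -0.1]
opening: 0.999
grip_force: 0.0
```

>>> {"api": "arm_command", "payload": {
  "targets": [
    [176, -105, 0, -42, 1],
    [176, -105, 0, -42, 1],
    [176, -105, 0, -42, 1],
    [176, -105, 0, -42, 1],
    [176, -105, 0, -42, 1]
  ]
}}

```text
t: 1.15
eef_pos: [453.6, -304.7, 214.6]
tcp_rot: [3.141, -0.0, 1.005]
ft_force: [-1.2, -0.4, -0.3]
opening: 0.997
grip_force: 0.0
```

```bash
cat >> h.py <<'E'
def st():
    s=env.state(); print('t',round(s['t'],2),'pos',s['eef_pos'].round(1),'yaw',round(np.degrees(s['tcp_rot'][2]),1),'rot',s['tcp_rot'].round(3),'j6',round(np.degrees(s['joints'][5]),1),'F',s['ft_force'].round(1),'M',s['moment'].round(2),'op',round(s['opening'],3),'g',s['grip_force']); return s
def shift(dxy_target,z=None,yaw=None):
    s=env.state(); T=R.from_euler('xyz',s['tcp_rot']).as_matrix()
    p=np.array([*dxy_target, s['eef_pos'][2] if z is None else z])
    print('shift tool',(T.T@(p-s['eef_pos'])).round(1), 'roll', None if yaw is None else round((np.degrees(s['tcp_rot'][2])-yaw+180)%360-180,1))
E
python3 - <<'E'
from h import *
import pickle
st();c=cam('wrist');pickle.dump(c,open('d1.pkl','wb'));print(proj(c,[451,-307,36]))
cv2.imwrite('pics/w1.png',cv2.resize(c['frame'][:,:,::-1],(768,576)))
E
```

```text
t 1.15 pos [ 453.6 -304.7  214.6] yaw 57.6 rot [ 3.141 -0.     1.005] j6 -8.4 F [-1.2 -0.4 -0.3] M [-0.   -0.01 -0.03] op 0.997 g 0.0
(np.float64(249.48543652297639), np.float64(176.95321968302085))
```

View pics/w1.png

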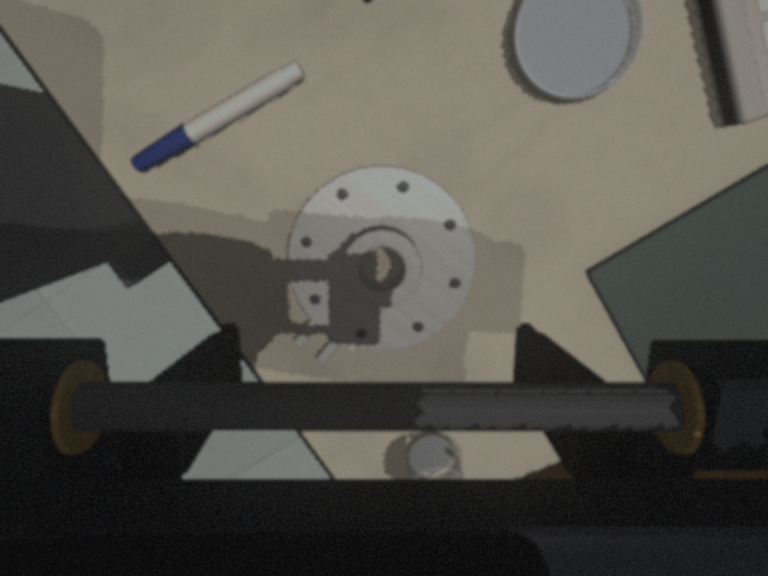

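The wrist view shows the cover's disc centred near (381,261), its eight holes, and the fork prongs' tips at (303,338) and (327,350). I compute its pose from the holes.

```bash
cat > m1.py <<'E'
from h import *
import pickle
c=pickle.load(open('d1.pkl','rb'))
g=cv2.resize(cv2.cvtColor(c['frame'],cv2.COLOR_RGB2GRAY),(768,576),interpolation=cv2.INTER_CUBIC)
H=[(342,194),(403,187),(450,225),(455,283),(418,327),(361,333),(315,299),(306,242)]
P=[]
for u,v in H:
    w=10;p=g[v-w:v+w+1,u-w:u+w+1].astype(float);yy,xx=np.mgrid[-w:w+1,-w:w+1]
    m=np.where(xx**2+yy**2<80,np.clip(np.median(p)-12-p,0,None),0)
    uu,vv=u+(m*xx).sum()/m.sum(),v+(m*yy).sum()/m.sum()
    P.append(onz(c,(uu+.5)/1.5-.5,(vv+.5)/1.5-.5,8)[:2])
P=np.array(P);C=P.mean(0);D=P-C
a=np.degrees(np.unwrap(np.arctan2(D[:,1],D[:,0])))
step=np.sign(a[-1]-a[0])*45
print(C,np.linalg.norm(D,axis=1).round(1),(a-np.arange(8)*step).round(1))
print('fork', (np.mean(a-np.arange(8)*step)+5.5*step)%360)
for u,v in[(303,338),(327,350)]: print(onz(c,u/1.5,v/1.5,8)-[*C,0])
print('hub',onz(c,382/1.5,268/1.5,36))
shift(C,yaw=57)
E
python3 m1.py
```

```text
[ 453.17483617 -312.07245122] [57.1 56.9 56.8 56.9 56.9 56.9 57.  56.9] [86.8 86.9 86.6 86.8 86.9 87.  86.8 86.8]
fork 199.34471014204286
[-81.45138941 -17.951822     8.        ]
[-71.40116357 -35.86107222   8.        ]
hub [ 454.51910068 -311.36208338   36.        ]
shift tool [-5.2  3.7 -0. ] roll 1.0
```

>>> {"api": "arm_command", "payload": {
  "targets": [
    [-5, 4, 50, 0, 1],
    [-5, 4, 100, 0, 1],
    [-5, 4, 150, 0, 1],
    [-5, 4, 180, 0, 1],
    [-5, 4, 200, 0, 1]
  ]
}}

```text
t: 1.7
eef_pos: [450.2, -314.6, 11.9]
tcp_rot: [-3.139, -0.0, 0.991]
ft_force: [0.7, -0.8, 0.9]
opening: 0.998
grip_force: 0.0
```

>>> {"api": "arm_command", "payload": {
  "targets": [
    [0, 0, 0, 0, 1],
    [0, 0, 0, 0, 0],
    [0, 0, 0, 0, 0],
    [0, 0, 0, 0, 0],
    [0, 0, 0, 0, 0]
  ]
}}

```text
t: 2.2
eef_pos: [451.9, -314.5, 15.6]
tcp_rot: [3.14, 0.0, 0.995]
ft_force: [0.2, -0.3, 0.8]
opening: 0.718
grip_force: 0.0
```

>>> {"api": "arm_command", "payload": {
  "targets": [
    [0, 0, 0, 0, 0],
    [0, 0, 0, 0, 0],
    [0, 0, 0, 0, 0],
    [0, 0, 0, 0, 0],
    [0, 0, 0, 0, 0]
  ]
}}

```text
t: 2.7
eef_pos: [451.7, -314.1, 15.1]
tcp_rot: [3.141, 0.0, 0.995]
ft_force: [-1.2, -0.2, 6.6]
opening: 0.592
grip_force: 30.0
```

```bash
python3 -c "
from h import *
st()"
```

```text
t 2.7 pos [ 451.7 -314.1   15.1] yaw 57.0 rot [3.141 0.    0.995] j6 -8.7 F [-1.2 -0.2  6.6] M [0.18 0.29 0.05] op 0.592 g 30.00119171803817
```

>>> {"api": "arm_command", "payload": {
  "targets": [
    [0, 0, -20, 0, 0],
    [0, 0, -50, 0, 0],
    [0, 0, -90, 0, 0],
    [15, -8, -130, 4, 0],
    [45, -25, -170, 8, 0]
  ]
}}

```text
t: 3.2
eef_pos: [454.9, -265.1, 183.7]
tcp_rot: [3.141, 0.0, 0.85]
ft_force: [0.9, -0.0, -3.7]
opening: 0.592
grip_force: 30.0
```

```bash
python3 -c "
from h import *
st();shift([483,182],340,16)"
```

```text
t 3.2 pos [ 454.9 -265.1  183.7] yaw 48.7 rot [3.141 0.    0.85 ] j6 3.9 F [ 0.9 -0.  -3.7] M [ 0.02 -0.12  0.  ] op 0.592 g 29.99524026643485
shift tool [ 354.5 -273.8 -156.4] roll 32.7
```

>>> {"api": "arm_command", "payload": {
  "targets": [
    [30, -23, -15, 0, 0],
    [68, -52, -32, 0, 0],
    [107, -83, -48, 0, 0],
    [146, -113, -65, 0, 0],
    [185, -143, -82, 0, 0]
  ]
}}

```text
t: 3.7
eef_pos: [467.5, -36.0, 262.5]
tcp_rot: [-3.141, 0.0, 0.855]
ft_force: [0.8, 0.5, -3.8]
opening: 0.591
grip_force: 30.0
```

>>> {"api": "arm_command", "payload": {
  "targets": [
    [40, -31, -18, 7, 0],
    [78, -60, -34, 14, 0],
    [115, -89, -50, 21, 0],
    [148, -115, -64, 28, 0],
    [169, -131, -74, 33, 0]
  ]
}}

```text
t: 4.2
eef_pos: [479.6, 178.6, 336.8]
tcp_rot: [-3.141, -0.0, 0.276]
ft_force: [0.2, -0.1, -4.4]
opening: 0.591
grip_force: 30.0
```

>>> {"api": "arm_command", "payload": {
  "targets": [
    [0, 0, 0, 0, 0],
    [0, 0, 0, 0, 0],
    [0, 0, 0, 0, 0]
  ]
}}

```text
t: 4.5
eef_pos: [479.8, 174.8, 335.4]
tcp_rot: [3.141, 0.002, 0.28]
ft_force: [0.0, -0.6, -4.0]
opening: 0.591
grip_force: 30.0
```

Run:
```python
from h import *
import pickle
st();c=cam('wrist');pickle.dump(c,open('d2.pkl','wb'));print(proj(c,[625,223,157]),proj(c,[550,252,115]))
cv2.imwrite('pics/w2.png',cv2.resize(c['frame'][:,:,::-1],(768,576)))
```

```text
t 4.5 pos [479.8 174.8 335.4] yaw 16.0 rot [3.141e+00 2.000e-03 2.800e-01] j6 86.6 F [ 0.  -0.6 -4. ] M [-0.08 -0.06 -0.01] op 0.591 g 29.998862422071397
(np.float64(244.0418058831242), np.float64(9.958755750502661)) (np.float64(200.10337315270016), np.float64(85.62605288866584))
```

View pics/w2.png

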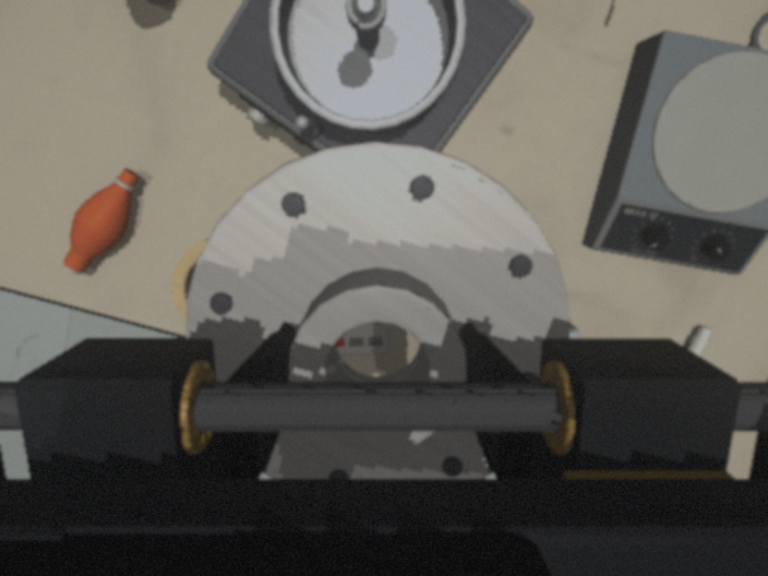

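The chamber's stud top is at (366,8), the pin top at (302,123), and the rim's lower edge near (370,131). The held cover shows holes at (293,204), (421,187), (520,265), (221,303), (452,466) and (340,478).

```bash
cat > m2.py <<'E'
from h import *
import pickle
from scipy.optimize import least_squares
c=pickle.load(open('d2.pkl','rb'))
s=env.state()
big=cv2.resize(cv2.cvtColor(c['frame'],cv2.COLOR_RGB2GRAY),(768,576),interpolation=cv2.INTER_CUBIC)
on=lambda u,v,z: onz(c,(u+.5)/1.5-.5,(v+.5)/1.5-.5,z)
def cen(u,v,w,sgn):
    p=big[v-w:v+w+1,u-w:u+w+1].astype(float);yy,xx=np.mgrid[-w:w+1,-w:w+1]
    m=np.where(xx**2+yy**2<w*w,np.clip(sgn*(p-np.median(p))-12,0,None),0)
    return u+(m*xx).sum()/m.sum(),v+(m*yy).sum()/m.sum()
zd=s['eef_pos'][2]-7.1
P=np.array([on(*cen(u,v,15,-1),zd)[:2] for u,v in[(293,204),(421,187),(520,265),(221,303)]])
f=lambda q:(P-q[:2]-57*np.c_[np.cos(q[2]+K),np.sin(q[2]+K)]).ravel()
a=np.arctan2(*(P-P.mean(0)).T[::-1])
# hole angles at fork angle+ (22.5 + 45k)
q0=np.array([*s['eef_pos'][:2],np.radians(158)])
g=np.arctan2(P[:,1]-q0[1],P[:,0]-q0[0])-q0[2]
K=(np.round((np.degrees(g)-22.5)/45)*45+22.5)*np.pi/180
r=least_squares(f,q0);cc=r.x[:2];fa=np.degrees(r.x[2]);print('cover',cc,'fork dir',fa,'res',r.fun.round(1))
print('pin',on(302,122,114),'stud',on(366,8,157))
# rim outer edge
C0=np.array([625.,223]);
for it in range(3):
    E=[]
    for th in np.radians(np.arange(0,360,4)):
        best=None;prof=[]
        rr=np.arange(64,79,.5)
        for q in rr:
            u,v=proj(c,[*(C0+q*np.array([np.cos(th),np.sin(th)])),100]);u=(u+.5)*1.5-.5;v=(v+.5)*1.5-.5
            prof.append(big[int(round(v)),int(round(u))] if 0<=v<570 and 0<=u<767 else np.nan)
        prof=cv2.GaussianBlur(np.array(prof,np.float32)[None],(5,1),0)[0]
        d=np.diff(prof)
        if np.isnan(d).any(): continue
        i=np.argmin(d)
        if d[i]<-6: E.append(C0+rr[i]*np.array([np.cos(th),np.sin(th)]))
    E=np.array(E)
    r=least_squares(lambda q:np.hypot(*(E-q).T)-71,C0,loss='soft_l1');C0=r.x
    print('rim',C0,len(E),np.abs(r.fun).round(1).max())
E
python3 m2.py
```

```text
cover [482.36712127 175.46478578] fork dir 158.25221822432016 res [-0.  -0.2 -0.1  0.2  0.   0.1  0.2 -0.1]
pin [554.80753542 252.16438113 114.        ] stud [628.80084332 224.26683239 157.        ]
rim [632.15774545 225.667127  ] 49 1.8
rim [632.80557278 225.89816591] 51 2.6
rim [632.81391012 225.80714627] 51 2.1
```

>>> {"api": "arm_command", "payload": {
  "targets": [
    [10, 20, 0, 0, 0],
    [25, 55, 0, 0, 0],
    [35, 85, 0, 0, 0],
    [40, 95, 0, 0, 0],
    [40, 95, 0, 0, 0]
  ]
}}

```text
t: 5.05
eef_pos: [545.3, 93.4, 335.5]
tcp_rot: [-3.141, 0.001, 0.276]
ft_force: [0.8, -0.6, -4.4]
opening: 0.589
grip_force: 30.0
```

Run:
```python
from h import *
import pickle
st();c=cam('wrist');pickle.dump(c,open('d3.pkl','wb'));print(proj(c,[628,224,157]),proj(c,[552,252,115]))
cv2.imwrite('pics/w3.png',cv2.resize(c['frame'][:200,40:240,::-1],(600,600),interpolation=cv2.INTER_CUBIC))
```

```text
t 5.05 pos [545.3  93.4 335.5] yaw 15.8 rot [-3.141e+00  1.000e-03  2.760e-01] j6 77.1 F [ 0.8 -0.6 -4.4] M [0.01 0.02 0.  ] op 0.589 g 29.998632192146033
(np.float64(141.76064187948617), np.float64(53.907648088440425)) (np.float64(114.75396656926779), np.float64(122.67362393884703))
```

View pics/w3.png

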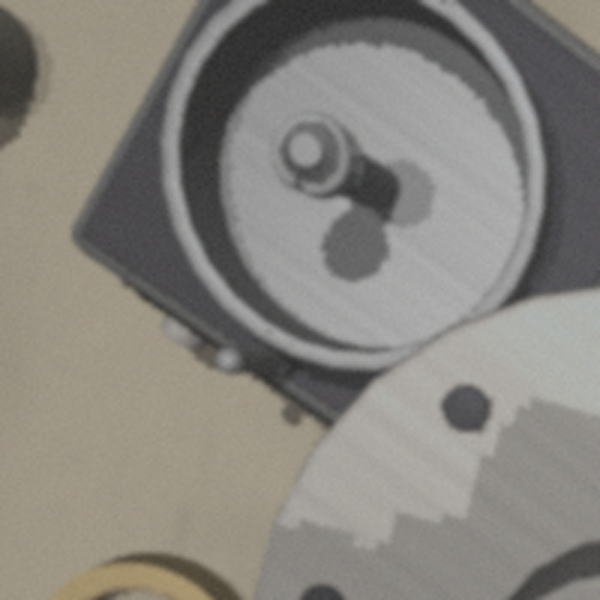

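The crop shows the stud top at (308,151), the pin top at (230,358), and the rim's outer edge at about u 162 and 546 with its bottom near row 369.

```bash
cat > m3.py <<'E'
from h import *
import pickle
from scipy.optimize import least_squares
c=pickle.load(open('d3.pkl','rb'))
on=lambda u,v,z: onz(c,40+(u+.5)/3-.5,(v+.5)/3-.5,z)
S=on(308,151,157);Pn=on(230,358,114.5);print('stud',S,'pin',Pn,Pn-S,np.hypot(*(Pn-S)[:2]))
big=cv2.resize(c['frame'],None,fx=3,fy=3,interpolation=cv2.INTER_CUBIC)
g=cv2.cvtColor(big,cv2.COLOR_RGB2GRAY).astype(float)
C0=S[:2].copy()
for it in range(3):
    E=[]
    for th in np.radians(np.arange(0,360,4)):
        rr=np.arange(63,78,.25);pr=[]
        for q in rr:
            u,v=proj(c,[*(C0+q*np.array([np.cos(th),np.sin(th)])),100]);u=int(round((u+.5)*3-.5));v=int(round((v+.5)*3-.5))
            pr.append(g[v,u] if 0<=v<550 and 0<=u<1500 and not(v>310 and u-120>380) and v>6 else np.nan)
        pr=np.array(pr)
        if np.isnan(pr).any():continue
        d=np.convolve(pr,[1]*4+[-1]*4,'valid');i=np.argmax(d)   # bright->dark outward
        if d[i]>100:E.append(C0+(rr[i]+.9)*np.array([np.cos(th),np.sin(th)]))
    E=np.array(E);r=least_squares(lambda q:np.hypot(*(E-q[:2]).T)-q[2],[*C0,71],loss='soft_l1');C0=r.x[:2];print('rim',r.x,len(E),np.median(abs(r.fun)),abs(r.fun).max())
d=Pn[:2]-C0;print('pin from rim',np.hypot(*d),np.degrees(np.arctan2(d[1],d[0])))
d=Pn[:2]-S[:2];print('from stud',np.degrees(np.arctan2(d[1],d[0])))
t=pickle.load(open('d0.pkl','rb'))['top'];print('top cam sees est.',[np.array(proj(t,p))*1.5625 for p in([*S[:2],157],[*C0,100])])
a,b=on(75,235,55),on(335,423,55);print('edge dir',np.degrees(np.arctan2(*(a-b)[1::-1])),np.hypot(*(a-b)[:2]))
E
python3 m3.py
```

```text
stud [631.53895672 224.17467974 157.        ] pin [556.33634513 251.23192414 114.5       ] [-75.20261158  27.0572444  -42.5       ] 79.9220073801674
rim [631.75576427 224.32479087  64.26144541] 40 0.2128028100813566 10.888387166178532
rim [631.82420074 224.23632152  64.29200615] 42 0.2829751458379093 12.295058296386259
rim [631.84957156 224.27006776  64.25599762] 42 0.34510939323990186 12.68393820349226
pin from rim 80.18222411782055 160.35098952308655
from stud 160.211710731507
top cam sees est. [array([267.38312262, 226.66325807]), array([273.90863231, 232.73108914])]
edge dir 68.7178699307492 128.0296646181333
```

```bash
python3 -c "
from h import *
st();shift([628,223.4],335,17.2)"
```

```text
t 5.1 pos [544.6  94.5 335.7] yaw 15.9 rot [-3.141e+00  1.000e-03  2.770e-01] j6 77.1 F [-0.3  0.2 -4.4] M [ 0.03 -0.02 -0.04] op 0.59 g 29.99894709326327
shift tool [ 115.5 -101.1    0.6] roll -1.3
```

>>> {"api": "arm_command", "payload": {
  "targets": [
    [30, -26, 0, -1, 0],
    [65, -57, 0, -1.3, 0],
    [98, -86, 0, -1.3, 0],
    [113, -99, 0, -1.3, 0],
    [115.5, -101, 0, -1.3, 0]
  ]
}}

```text
t: 5.6
eef_pos: [627.7, 227.1, 335.1]
tcp_rot: [-3.141, 0.001, 0.305]
ft_force: [0.0, -0.9, -4.1]
opening: 0.593
grip_force: 30.0
```

>>> {"api": "arm_command", "payload": {
  "targets": [
    [0, 0, 40, 0, 0],
    [0, 0, 85, 0, 0],
    [0, 0, 130, 0, 0],
    [0, 0, 150, 0, 0],
    [0, 0, 150, 0, 0]
  ]
}}

```text
t: 6.1
eef_pos: [625.8, 223.7, 183.3]
tcp_rot: [-3.141, 0.006, 0.302]
ft_force: [0.2, 0.3, -4.6]
opening: 0.589
grip_force: 30.0
```

>>> {"api": "arm_command", "payload": {
  "targets": [
    [0, 0, 15, 0, 0],
    [0, 0, 30, 0, 0],
    [0, 0, 45, 0, 0],
    [0, 0, 50, 0, 0],
    [0, 0, 50, 0, 0]
  ]
}}

```text
t: 6.6
eef_pos: [627.7, 224.1, 135.5]
tcp_rot: [-3.142, 0.001, 0.302]
ft_force: [-0.2, -0.6, -4.1]
opening: 0.592
grip_force: 30.0
```

Run:
```python
from h import *
import pickle
s=st();c=cam('wrist');t=cam('top');sc=cam('scene');pickle.dump((c,t,sc,s),open('d4.pkl','wb'))
a=cv2.resize(c['frame'][170:270,190:320,::-1],(780,600),interpolation=cv2.INTER_CUBIC)
u,v=map(int,proj(sc,[555,252,115]));b=cv2.resize(sc['frame'][v-60:v+40,u-60:u+70,::-1],(390,300),interpolation=cv2.INTER_CUBIC)
u,v=map(int,proj(t,[600,240,115]));d=cv2.resize(t['frame'][v-50:v+50,u-65:u+65,::-1],(390,300),interpolation=cv2.INTER_CUBIC)
cv2.imwrite('pics/w4.png',np.hstack([cv2.resize(a,(400,308)),cv2.resize(np.vstack([b]),(400,308))]))
```

```text
t 6.6 pos [627.7 224.1 135.5] yaw 17.3 rot [-3.142e+00  1.000e-03  3.020e-01] j6 86.7 F [-0.2 -0.6 -4.1] M [ 0.06 -0.    0.01] op 0.592 g 29.998728674836457
```

View pics/w4.png

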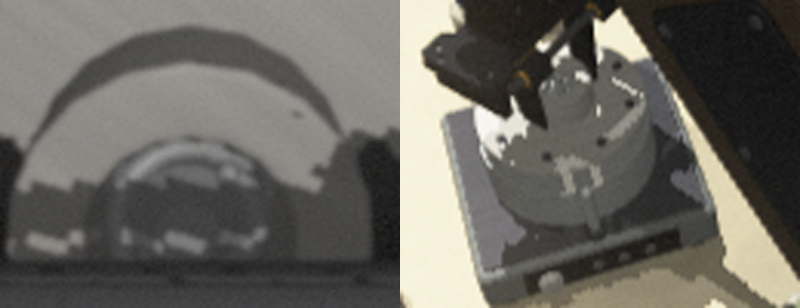

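Left: the stud sits nearly central in the hub hole, with the hole spanning about 85–298 and the stud about 105–275. Right: the fork is at about (582,172), with the pin just below at (592,205). I check fork against pin at a larger scale.

Run:
```python
from h import *
import pickle
c,t,sc,s=pickle.load(open('d4.pkl','rb'))
u,v=map(int,proj(sc,[555,252,110]));print(u,v)
b=cv2.resize(sc['frame'][v-25:v+25,u-30:u+30,::-1],(720,600),interpolation=cv2.INTER_CUBIC)
p=lambda q:[(np.array(proj(sc,q))-[u-30,v-25]+.5)*12]
d=np.radians(159.5);C=np.array([630.2,224.9]);n=np.array([np.cos(d),np.sin(d)]);m=np.array([-n[1],n[0]])
for sg in(-1,1):
  for w in(7,15):print('prong tip',sg,w,p([*(C+92*n+sg*w*m),128]),p([*(C+92*n+sg*w*m),120]))
print('pin',p([*(C+82*n),115]),p([*(C+82*n),100]))
cv2.imwrite('pics/w5.png',b)
```

```text
161 247
prong tip -1 7 [array([336.97876039, 317.9114149 ])] [array([342.978694  , 341.65587573])]
prong tip -1 15 [array([297.33907612, 329.19491884])] [array([303.5561698 , 352.92025339])]
prong tip 1 7 [array([406.02805897, 298.25641395])] [array([411.65137212, 322.03371816])]
prong tip 1 15 [array([445.30300817, 287.07673247])] [array([450.71303989, 310.87244965])]
pin [array([370.10282489, 308.78731471])] [array([380.81270452, 352.51525018])]
```

View pics/w5.png

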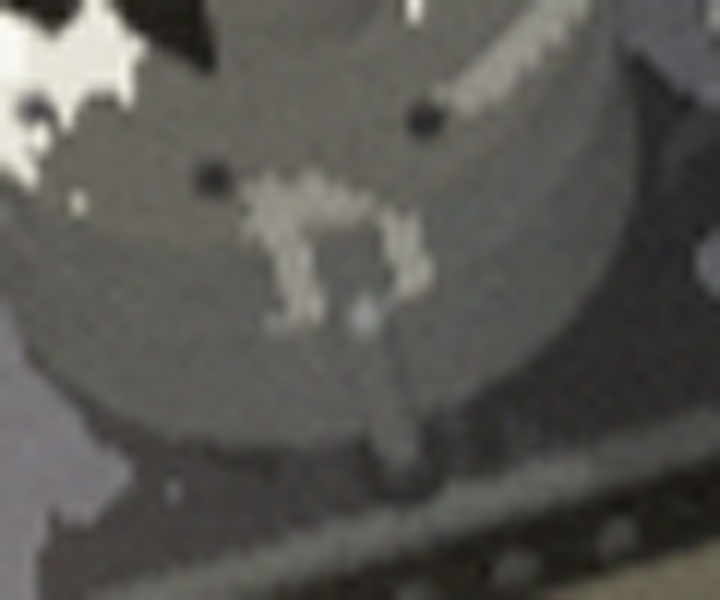

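>>> {"api": "arm_command", "payload": {
  "targets": [
    [0.7, 0, 0, -1.2, 0],
    [0.7, 0, 0, -1.2, 0],
    [0.7, 0, 4, -1.2, 0],
    [0.7, 0, 8, -1.2, 0],
    [0.7, 0, 8, -1.2, 0]
  ]
}}

```text
t: 7.25
eef_pos: [628.3, 224.3, 127.3]
tcp_rot: [-3.142, 0.001, 0.323]
ft_force: [0.0, 0.5, -4.8]
opening: 0.593
grip_force: 30.0
```

>>> {"api": "arm_command", "payload": {
  "targets": [
    [0, 0, 2, 0, 0],
    [0, 0, 4, 0, 0],
    [0, 0, 6, 0, 0],
    [0, 0, 8, 0, 0],
    [0, 0, 8, 0, 0]
  ]
}}

```text
t: 7.75
eef_pos: [628.5, 224.3, 119.8]
tcp_rot: [3.142, 0.001, 0.323]
ft_force: [0.2, -0.8, -4.8]
opening: 0.591
grip_force: 30.0
```

```bash
python3 -c "
from h import *
st()"
```

```text
t 7.75 pos [628.5 224.3 119.8] yaw 18.5 rot [3.142e+00 1.000e-03 3.230e-01] j6 85.5 F [ 0.2 -0.8 -4.8] M [0.01 0.02 0.05] op 0.591 g 29.998884620144963
```

No contact on the pin, so the fork is around it. Now the rest of the way down.

>>> {"api": "arm_command", "payload": {
  "targets": [
    [0, 0, 1.5, 0, 0],
    [0, 0, 3, 0, 0],
    [0, 0, 4.5, 0, 0],
    [0, 0, 5, 0, 0],
    [0, 0, 5, 0, 0]
  ]
}}

```text
t: 8.25
eef_pos: [628.6, 224.4, 115.2]
tcp_rot: [3.142, -0.0, 0.323]
ft_force: [-0.5, -0.1, -3.2]
opening: 0.588
grip_force: 30.0
```

Run:
```python
from h import *
import pickle
st()
sc=cam('scene');b=cv2.resize(sc['frame'][247-45:247+35,161-40:161+80,::-1],(720,480),interpolation=cv2.INTER_CUBIC)
cv2.imwrite('pics/w6.png',b)
```

```text
t 8.25 pos [628.6 224.4 115.2] yaw 18.5 rot [ 3.142 -0.     0.323] j6 85.5 F [-0.5 -0.1 -3.2] M [-0.04  0.08 -0.03] op 0.588 g 29.999337173067033
```

View pics/w6.png

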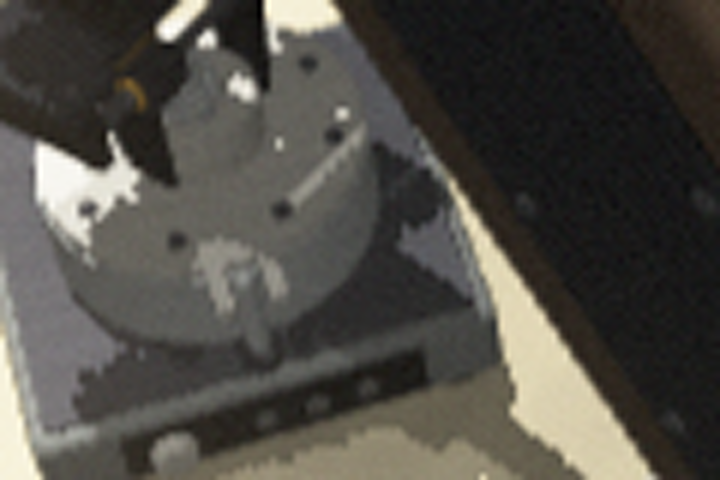

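The pin is between the prongs at (240,270) and the cover is touching the rim. I press slightly, release and rise.

>>> {"api": "arm_command", "payload": {
  "targets": [
    [0, 0, 0.8, 0, 0],
    [0, 0, 0.8, 0, 0],
    [0, 0, 0.8, 0, 1],
    [0, 0, 0.8, 0, 1],
    [0, 0, 0.8, 0, 1]
  ]
}}

```text
t: 8.8
eef_pos: [628.8, 224.4, 114.3]
tcp_rot: [3.141, -0.0, 0.323]
ft_force: [0.8, 0.2, 0.0]
opening: 0.786
grip_force: 0.0
```

>>> {"api": "arm_command", "payload": {
  "targets": [
    [0, 0, 0, 0, 1],
    [0, 0, 0, 0, 1],
    [0, 0, -10, 0, 1],
    [0, 0, -40, 0, 1],
    [0, 0, -80, 0, 1]
  ]
}}

```text
t: 9.3
eef_pos: [628.0, 224.2, 194.3]
tcp_rot: [-3.141, 0.003, 0.323]
ft_force: [0.4, -0.8, -0.5]
opening: 1.0
grip_force: 0.0
```

Run:
```python
from h import *
st();shift([421,-11.5],280,None)
```

```text
t 9.3 pos [628.  224.2 194.3] yaw 18.5 rot [-3.141e+00  3.000e-03  3.230e-01] j6 85.5 F [ 0.4 -0.8 -0.5] M [-0.04 -0.05  0.04] op 1.0 g 0.0
shift tool [-271.3  157.8  -84.8] roll None
```

>>> {"api": "arm_command", "payload": {
  "targets": [
    [0, 0, -40, 0, 1],
    [0, 0, -85, 0, 1],
    [0, 0, -120, 0, 1],
    [0, 0, -120, 0, 1],
    [0, 0, -120, 0, 1]
  ]
}}

```text
t: 9.8
eef_pos: [628.5, 224.3, 315.3]
tcp_rot: [3.141, -0.002, 0.323]
ft_force: [0.4, 0.1, -0.2]
opening: 1.0
grip_force: 0.0
```

```bash
cat > m6.py <<'E'
from h import *
import pickle
s=st();c=cam('wrist');pickle.dump(c,open('d6.pkl','wb'))
g=cv2.resize(cv2.cvtColor(c['frame'],cv2.COLOR_RGB2GRAY),None,fx=2,fy=2,interpolation=cv2.INTER_CUBIC)
C=np.array([631.3,225.2]);fa=160.7;w=12
for it in range(3):
    P=[];A=[]
    for k in range(8):
        a=np.radians(fa+22.5+45*k);u,v=proj(c,[*(C+57*np.array([np.cos(a),np.sin(a)])),108]);u,v=int(2*u+.5),int(2*v+.5)
        if v+w>=500 or v<w: continue
        p=g[v-w:v+w+1,u-w:u+w+1].astype(float);yy,xx=np.mgrid[-w:w+1,-w:w+1]
        m=np.where(xx**2+yy**2<w*w,np.clip(np.median(p)-15-p,0,None),0)
        uu,vv=u+(m*xx).sum()/m.sum(),v+(m*yy).sum()/m.sum()
        P.append(onz(c,(uu+.5)/2-.5,(vv+.5)/2-.5,108)[:2]);A.append(k)
    P=np.array(P);A=np.array(A)
    from scipy.optimize import least_squares
    F=lambda q:(P-q[:2]-57*np.c_[np.cos(q[2]+np.pi/8+A*np.pi/4),np.sin(q[2]+np.pi/8+A*np.pi/4)]).ravel()
    r=least_squares(F,[*C,np.radians(fa)],loss='soft_l1');C=r.x[:2];fa=np.degrees(r.x[2]);print(C,fa,r.fun.reshape(-1,2).round(1).tolist())
shift([421,-11.5],240)
E
python3 m6.py
```

```text
t 9.8 pos [628.5 224.3 315.3] yaw 18.5 rot [ 3.141e+00 -2.000e-03  3.230e-01] j6 85.5 F [ 0.4  0.1 -0.2] M [0.01 0.03 0.02] op 1.0 g 0.0
[631.40743572 224.87961736] 160.76680604917993 [[0.1, -0.7], [-0.2, 0.3], [0.0, 0.3], [-0.4, 0.1], [0.1, 0.1], [0.1, 0.2], [0.2, -0.3], [0.0, -0.0]]
[631.40743571 224.87961736] 160.76680594885227 [[0.1, -0.7], [-0.2, 0.3], [0.0, 0.3], [-0.4, 0.1], [0.1, 0.1], [0.1, 0.2], [0.2, -0.3], [0.0, -0.0]]
[631.40743571 224.87961736] 160.76680594885227 [[0.1, -0.7], [-0.2, 0.3], [0.0, 0.3], [-0.4, 0.1], [0.1, 0.1], [0.1, 0.2], [0.2, -0.3], [0.0, -0.0]]
shift tool [-271.3  157.8   74.2] roll None
```

>>> {"api": "arm_command", "payload": {
  "targets": [
    [-40, 23, 0, 0, 1],
    [-83, 48, 10, 0, 1],
    [-126, 73, 20, 0, 1],
    [-169, 98, 30, 0, 1],
    [-212, 123, 40, 0, 1]
  ]
}}

```text
t: 10.35
eef_pos: [466.3, 41.6, 273.3]
tcp_rot: [-3.141, 0.002, 0.323]
ft_force: [1.2, -0.0, 0.4]
opening: 1.0
grip_force: 0.0
```

>>> {"api": "arm_command", "payload": {
  "targets": [
    [-40, 23, 20, 0, 1],
    [-59, 34, 34, 0, 1],
    [-59, 34, 34, -8.5, 1],
    [-59, 34, 34, -17, 1],
    [-59, 34, 34, -25.5, 1]
  ]
}}

```text
t: 10.85
eef_pos: [422.6, -8.5, 239.9]
tcp_rot: [-3.14, 0.002, 0.773]
ft_force: [0.2, -0.0, -0.6]
opening: 1.0
grip_force: 0.0
```

>>> {"api": "arm_command", "payload": {
  "targets": [
    [0, 0, 0, -8.5, 1],
    [0, 0, 0, -17, 1],
    [0, 0, 0, -25.5, 1],
    [0, 0, 0, -34, 1],
    [0, 0, 0, -42.5, 1]
  ]
}}

```text
t: 11.35
eef_pos: [422.7, -8.2, 239.8]
tcp_rot: [-3.139, -0.0, 1.516]
ft_force: [0.3, -0.4, 0.0]
opening: 1.001
grip_force: 0.0
```

>>> {"api": "arm_command", "payload": {
  "targets": [
    [0, 0, 0, -8.5, 1],
    [0, 0, 0, -17, 1],
    [0, 0, 0, -25.5, 1],
    [0, 0, 0, -34, 1],
    [0, 0, 0, -42.5, 1]
  ]
}}

```text
t: 11.85
eef_pos: [422.7, -8.2, 239.8]
tcp_rot: [-3.14, -0.002, 2.258]
ft_force: [0.1, 0.4, -0.1]
opening: 1.001
grip_force: 0.0
```

Run:
```python
from h import *
s=st();shift([421,-11.5],240,214)
```

```text
t 11.85 pos [422.7  -8.2 239.8] yaw 129.3 rot [-3.140e+00 -2.000e-03  2.258e+00] j6 -49.4 F [ 0.1  0.4 -0.1] M [ 0.04 -0.13  0.08] op 1.001 g 0.0
shift tool [-1.5 -3.4 -0.2] roll -84.7
```

>>> {"api": "arm_command", "payload": {
  "targets": [
    [-1, -2, 0, -8.5, 1],
    [-1, -3, 0, -17, 1],
    [-1, -3, 0, -25.5, 1],
    [-1, -3, 0, -34, 1],
    [-1, -3, 0, -42.4, 1]
  ]
}}

```text
t: 12.35
eef_pos: [421.0, -10.9, 239.8]
tcp_rot: [3.142, -0.002, 2.997]
ft_force: [0.8, -0.1, 0.5]
opening: 0.999
grip_force: 0.0
```

>>> {"api": "arm_command", "payload": {
  "targets": [
    [0, 0, 0, -8.5, 1],
    [0, 0, 0, -17, 1],
    [0, 0, 0, -25.5, 1],
    [0, 0, 0, -34, 1],
    [0, 0, 0, -42.4, 1]
  ]
}}

```text
t: 12.85
eef_pos: [421.0, -10.9, 239.8]
tcp_rot: [3.14, -0.002, -2.546]
ft_force: [-0.2, -0.4, -0.1]
opening: 1.003
grip_force: 0.0
```

>>> {"api": "arm_command", "payload": {
  "targets": [
    [0, 0, 0, 0, 1],
    [0, 0, 0, 0, 1]
  ]
}}

```text
t: 13.05
eef_pos: [421.3, -10.9, 240.3]
tcp_rot: [3.141, -0.001, -2.556]
ft_force: [-1.0, 0.1, -0.6]
opening: 1.0
grip_force: 0.0
```

```bash
cat > m7.py <<'E'
from h import *
import pickle
s=st();c=cam('wrist');pickle.dump((c,s),open('d7.pkl','wb'))
u0,v0=proj(c,[421,-11.5,20]);print('pred',u0,v0)
hsv=cv2.cvtColor(c['frame'],cv2.COLOR_RGB2HSV);f=c['frame'].astype(int)
sat=(f[...,0]-f[...,2])/(f.sum(2)/3+1)
u,v=int(u0),int(v0)
x=sat[v-60:v+61,u-60:u+61]
print(np.round(x[::6,::6]*100).astype(int))
E
python3 m7.py
```

```text
t 13.05 pos [421.3 -10.9 240.3] yaw -146.5 rot [ 3.141e+00 -1.000e-03 -2.556e+00] j6 -134.0 F [-1.   0.1 -0.6] M [ 0.15 -0.14 -0.05] op 1.0 g 0.0
pred 251.33994163628978 165.2643877415542
[[15 15 15 17 17 18 16 17 13 15 15 17 14 14 13 14 13 18 14 13 12]
 [16 16 15 16 15 15 17 16 15 19 12 16 12 16 10 14 12 14 13 15 16]
 [17 16 17 14 15 14 15 16 18 16 12 17 15 11 15 14 14 15 14 15 15]
 [15 15 16 17 16 15 16 17 15 16 16 19 12 14 19 13 12 12 12 15 18]
 [15 17 17 15 16 17 15 14 15 16 14 15 11 19 16 17 17 16 14 16 15]
 [17 16 15 18 15 14 18 16 14 16 16 17 17 15 16 17 16 15 16 15 15]
 [14 15 16 15 17 15 18 15 18 14 16 15 16 16 14 17 17 16 16 16 16]
 [16 17 16 15 18 16 15 16 15  3  2 16 17 16 16 15 17 16 15 16 15]
 [14 15 16 16 17 16 18 13  1  0  0  1  6 17 17 14 16 16 17 17 15]
 [17 15 16 19 15 16 15  3 -1 14 14  4  1 13 13 15 16 16 16 16 16]
 [15 17 16 17 17 13  3  2  5 16 15 13  1  1  5 17 17 16 17 17 15]
 [16 16 17 16 15  7  0  4 13 15 17 12 -2  2  1 16 17 14 17 17 16]
 [16 14 18 15 17 17 14 11  0  4  5  3  2 17 16 18 15 16 16 15 16]
 [16 16 16 17 15 17 16 16 14  0  1  6 15 16 17 17 15 16 15 15 16]
 [16 17 17 17 16 15 17 15 17 17 16 18 17 16 17 16 16 16 15 17 17]
 [16 16 16 17 17 17 16 16 17 16 16 16 18 17 17 17 16 17 17 17 17]
 [16 18 17 17 16 16 16 16 15 17 17 18 15 15 16 15 17 17 16 16 17]
 [16 18 17 16 17 15 17 16 17 16 16 17 16 16 16 16 16 17 16 17 16]
 [16 17 16 18 16 17 14 15 14 16 15 17 17 15 16 16 16 17 16 16 17]
 [15 18 16 16 17 16 16 18 16 15 16 18 16 16 18 16 16 17 16 18 15]
 [10 15 15 17 17 17 17 15 17 15 17 17 17 16 15 16 17 17 17 18 17]]
```

```bash
cat > m8.py <<'E'
from h import *
import pickle
c,s=pickle.load(open('d7.pkl','rb'))
f=cv2.GaussianBlur(c['frame'],(3,3),0).astype(float);sat=(f[...,0]-f[...,2])/(f.sum(2)/3+1)
u0,v0=proj(c,[421,-11.5,20]);u,v=int(u0),int(v0)
m=np.zeros(sat.shape,np.uint8);m[v-60:v+61,u-60:u+61]=(sat<.09)[v-60:v+61,u-60:u+61]
cs,_=cv2.findContours(m,cv2.RETR_EXTERNAL,cv2.CHAIN_APPROX_NONE);k=max(cs,key=cv2.contourArea)
fill=np.zeros_like(m);cv2.drawContours(fill,[k],-1,1,-1)
v_,u_=np.nonzero(fill);print(len(u_),u_.min(),u_.max(),v_.min(),v_.max())
P=np.array([onz(c,a,b,22)[:2] for a,b in zip(u_,v_)]);C=P.mean(0);w,V=np.linalg.eigh(np.cov((P-C).T));ax=V[:,1];print('centroid',C,'axis',np.degrees(np.arctan2(ax[1],ax[0])))
# wing tips: points far along axis
q=(P-C)@ax
for sg in(1,-1):
    e=P[sg*q>sg*0+24 if sg>0 else q<-24];print('tip',e.mean(0),len(e),(sg*q).max())
A,B=P[q>24].mean(0),P[q<-24].mean(0);M=(A+B)/2;yaw=np.degrees(np.arctan2(*(A-B)[::-1]))
print('wings mid',M,'yaw',yaw)
print('minrect',cv2.minAreaRect(P.astype(np.float32)))
T=R.from_euler('xyz',s['tcp_rot']).as_matrix()
for X in(C,M):print('tool shift',(T.T@np.array([*(X-s['eef_pos'][:2]),0])).round(1))
print('tool y yaw',np.degrees(np.arctan2(T[1,1],T[0,1])))
E
python3 m8.py
```

```text
1441 221 277 147 185
centroid [423.03467693 -13.21946863] axis 124.62540914863847
tip [409.99953073  11.3627403 ] 86 31.62013021923481
tip [441.69384396 -34.12707999] 88 32.12720606792493
wings mid [425.84668735 -11.38216984] yaw 124.86624556789204
minrect ((426.44427490234375, -10.748006820678711), (51.34626388549805, 52.490055084228516), 78.23821258544922)
tool shift [-0.2 -2.9 -0. ]
tool shift [-3.6 -2.9 -0. ]
tool y yaw 123.54297988432755
```

>>> {"api": "arm_command", "payload": {
  "targets": [
    [-2.8, -3, 45, -1.3, 1],
    [-2.8, -3, 95, -1.3, 1],
    [-2.8, -3, 145, -1.3, 1],
    [-2.8, -3, 180, -1.3, 1],
    [-2.8, -3, 200, -1.3, 1]
  ]
}}

```text
t: 13.6
eef_pos: [424.5, -11.8, 38.3]
tcp_rot: [3.139, -0.003, -2.532]
ft_force: [-0.5, 0.0, 0.9]
opening: 0.999
grip_force: 0.0
```

>>> {"api": "arm_command", "payload": {
  "targets": [
    [0, 0, 20, 0, 1],
    [0, 0, 35, 0, 1],
    [0, 0, 35, 0, 1],
    [0, 0, 35, 0, 0],
    [0, 0, 35, 0, 0]
  ]
}}

```text
t: 14.1
eef_pos: [426.0, -12.0, 6.6]
tcp_rot: [-3.141, 0.001, -2.53]
ft_force: [-0.0, 0.6, -0.6]
opening: 0.883
grip_force: 0.0
```

>>> {"api": "arm_command", "payload": {
  "targets": [
    [0, 0, 0, 0, 0],
    [0, 0, 0, 0, 0],
    [0, 0, 0, 0, 0],
    [0, 0, 0, 0, 0],
    [0, 0, 0, 0, 0]
  ]
}}

```text
t: 14.6
eef_pos: [425.8, -12.0, 6.3]
tcp_rot: [-3.141, 0.0, -2.529]
ft_force: [-0.7, -0.3, 6.9]
opening: 0.652
grip_force: 30.0
```

Run:
```python
from h import *
s=st()
```

```text
t 14.6 pos [425.8 -12.    6.3] yaw -144.9 rot [-3.141  0.    -2.529] j6 -135.6 F [-0.7 -0.3  6.9] M [ 0.24  0.01 -0.  ] op 0.652 g 29.965377303451532
```

>>> {"api": "arm_command", "payload": {
  "targets": [
    [0, 0, -15, 0, 0],
    [0, 0, -50, 0, 0],
    [0, 0, -95, 0, 0],
    [0, 0, -145, 0, 0],
    [0, 0, -190, 0, 0]
  ]
}}

```text
t: 15.1
eef_pos: [425.2, -11.8, 198.2]
tcp_rot: [-3.141, 0.0, -2.529]
ft_force: [0.4, -0.0, -1.6]
opening: 0.651
grip_force: 30.0
```

>>> {"api": "arm_command", "payload": {
  "targets": [
    [0, 0, -20, 0, 0],
    [0, 0, -30, 0, 0],
    [0, 0, -30, 0, 0]
  ]
}}

```text
t: 15.4
eef_pos: [425.7, -11.9, 226.4]
tcp_rot: [-3.141, 0.001, -2.529]
ft_force: [0.1, 0.1, -1.7]
opening: 0.65
grip_force: 30.0
```

Run:
```python
from h import *
s=st();shift([631.4,224.5],226,255)
```

```text
t 15.4 pos [425.7 -11.9 226.4] yaw -144.9 rot [-3.141e+00  1.000e-03 -2.529e+00] j6 -135.6 F [ 0.1  0.1 -1.7] M [ 0.14 -0.12  0.02] op 0.65 g 29.964332826639293
shift tool [-304.2   75.2    0.6] roll -39.9
```

>>> {"api": "arm_command", "payload": {
  "targets": [
    [-35, 9, 0, 0, 0],
    [-80, 20, 0, 0, 0],
    [-125, 31, 0, 0, 0],
    [-170, 42, 0, 0, 0],
    [-215, 53, 0, 0, 0]
  ]
}}

```text
t: 15.9
eef_pos: [571.6, 156.6, 223.3]
tcp_rot: [3.14, -0.003, -2.529]
ft_force: [0.8, -0.5, -0.8]
opening: 0.649
grip_force: 30.0
```

>>> {"api": "arm_command", "payload": {
  "targets": [
    [-35, 9, 0, -7, 0],
    [-65, 16, 0, -15, 0],
    [-84, 21, 0, -23, 0],
    [-89, 22, 0, -31, 0],
    [-89, 22, 0, -39.5, 0]
  ]
}}

```text
t: 16.4
eef_pos: [631.1, 224.9, 222.3]
tcp_rot: [3.138, -0.002, -1.833]
ft_force: [-0.1, -0.4, -1.9]
opening: 0.651
grip_force: 30.0
```

>>> {"api": "arm_command", "payload": {
  "targets": [
    [0, 0, 0, 0, 0],
    [0, 0, 0, 0, 0]
  ]
}}

```text
t: 16.6
eef_pos: [630.9, 224.0, 224.0]
tcp_rot: [3.139, -0.001, -1.844]
ft_force: [0.4, 0.4, -0.5]
opening: 0.652
grip_force: 30.0
```

Run:
```python
from h import *
import pickle
s=st();shift([631.4,224.5],226,255)
c=cam('wrist');pickle.dump((c,s),open('d9.pkl','wb'))
```

```text
t 16.6 pos [630.9 224.  224. ] yaw -105.7 rot [ 3.139e+00 -1.000e-03 -1.844e+00] j6 -150.4 F [ 0.4  0.4 -0.5] M [ 0.14 -0.14  0.04] op 0.652 g 29.964040378545178
shift tool [-0.6 -0.3 -2. ] roll -0.7
```

>>> {"api": "arm_command", "payload": {
  "targets": [
    [-0.6, -0.3, 25, 0, 0],
    [-0.6, -0.3, 50, 0, 0],
    [-0.6, -0.3, 58, 0, 0],
    [-0.6, -0.3, 61, 0, 0],
    [-0.6, -0.3, 64, 0, 0]
  ]
}}

```text
t: 17.15
eef_pos: [632.1, 224.7, 162.6]
tcp_rot: [-3.141, 0.0, -1.841]
ft_force: [1.4, 0.0, -0.3]
opening: 0.651
grip_force: 30.0
```

>>> {"api": "arm_command", "payload": {
  "targets": [
    [0, 0, 2, 0, 0],
    [0, 0, 4, 0, 0],
    [0, 0, 4, 0, 0]
  ]
}}

```text
t: 17.45
eef_pos: [631.7, 224.7, 158.2]
tcp_rot: [-3.141, 0.0, -1.84]
ft_force: [-0.6, -0.1, -0.8]
opening: 0.65
grip_force: 30.0
```

Run:
```python
from h import *
import pickle
s=st();c=cam('wrist');pickle.dump((c,s),open('d10.pkl','wb'))
u,v=map(int,proj(c,[*s['eef_pos'][:2],s['eef_pos'][2]+26]));print(u,v)
cv2.imwrite('pics/w10.png',cv2.resize(c['frame'][v-70:v+50,u-80:u+80,::-1],(800,600),interpolation=cv2.INTER_CUBIC))
```

```text
t 17.45 pos [631.7 224.7 158.2] yaw -105.4 rot [-3.141  0.    -1.84 ] j6 -150.6 F [-0.6 -0.1 -0.8] M [ 0.14 -0.06 -0.01] op 0.65 g 29.964062861909042
252 257
```

>>> {"api": "arm_command", "payload": {
  "targets": [
    [0, 0, 1, 0, 0],
    [0, 0, 2, 0, 0],
    [0, 0, 2, 0, 0]
  ]
}}

```text
t: 17.8
eef_pos: [632.0, 224.4, 156.4]
tcp_rot: [-3.141, -0.0, -1.84]
ft_force: [0.0, -2.5, 3.2]
opening: 0.65
grip_force: 30.0
```

>>> {"api": "arm_command", "payload": {
  "targets": [
    [0, 0, 1, 0, 0],
    [0, 0, 2, 0, 0],
    [0, 0, 2, 0, 0]
  ]
}}

```text
t: 18.1
eef_pos: [632.0, 224.4, 154.6]
tcp_rot: [-3.14, -0.0, -1.84]
ft_force: [-1.1, -2.5, 3.2]
opening: 0.647
grip_force: 30.0
```

>>> {"api": "arm_command", "payload": {
  "targets": [
    [0, 0, 1, 0, 0],
    [0, 0, 2, 0, 0],
    [0, 0, 2, 0, 0]
  ]
}}

```text
t: 18.4
eef_pos: [631.5, 224.9, 151.4]
tcp_rot: [3.141, -0.0, -1.84]
ft_force: [0.3, -0.3, -0.3]
opening: 0.646
grip_force: 30.0
```

>>> {"api": "arm_command", "payload": {
  "targets": [
    [0, 0, 0.5, 0, 0],
    [0, 0, 1, 0, 0],
    [0, 0, 1, 0, 0]
  ]
}}

```text
t: 18.7
eef_pos: [631.7, 224.9, 151.1]
tcp_rot: [-3.142, 0.0, -1.84]
ft_force: [-1.5, 0.7, 4.3]
opening: 0.651
grip_force: 30.0
```

>>> {"api": "arm_command", "payload": {
  "targets": [
    [0, 0, 0.5, 0, 0],
    [0, 0, 1, 0, 0],
    [0, 0, 1, 0, 0]
  ]
}}

```text
t: 19.0
eef_pos: [631.8, 224.9, 150.9]
tcp_rot: [-3.141, 0.0, -1.84]
ft_force: [-3.2, 0.1, 10.1]
opening: 0.651
grip_force: 30.0
```

Contact is at an underside height of about 144.7 mm, so the nut has dropped past the ridge ends. I turn clockwise, following the lead.

>>> {"api": "arm_command", "payload": {
  "targets": [
    [0, 0, 0.1, 5, 0],
    [0, 0, 0.3, 10, 0],
    [0, 0, 0.5, 15, 0],
    [0, 0, 0.8, 20, 0],
    [0, 0, 1.0, 25, 0]
  ]
}}

```text
t: 19.5
eef_pos: [631.7, 224.4, 149.8]
tcp_rot: [-3.141, -0.0, -2.279]
ft_force: [-4.5, -3.2, 10.2]
opening: 0.651
grip_force: 29.9
```

Run:
```python
from h import *
s=st()
```

```text
t 19.5 pos [631.7 224.4 149.8] yaw -130.6 rot [-3.141 -0.    -2.279] j6 -125.5 F [-4.5 -3.2 10.2] M [-0.39  0.8   0.02] op 0.651 g 29.94865048050997
```

>>> {"api": "arm_command", "payload": {
  "targets": [
    [0, 0, 0.3, 7, 0],
    [0, 0, 0.6, 14, 0],
    [0, 0, 0.9, 21, 0],
    [0, 0, 1.2, 28, 0],
    [0, 0, 1.5, 35, 0]
  ]
}}

```text
t: 20.0
eef_pos: [631.7, 224.6, 148.2]
tcp_rot: [-3.141, 0.0, -2.892]
ft_force: [-3.1, -2.2, 7.7]
opening: 0.648
grip_force: 30.0
```

>>> {"api": "arm_command", "payload": {
  "targets": [
    [0, 0, 0.3, 7, 0],
    [0, 0, 0.6, 14, 0],
    [0, 0, 0.9, 21, 0],
    [0, 0, 1.2, 28, 0],
    [0, 0, 1.5, 35, 0]
  ]
}}

```text
t: 20.5
eef_pos: [631.8, 224.7, 146.6]
tcp_rot: [3.141, 0.001, 2.781]
ft_force: [-1.7, -1.0, 6.4]
opening: 0.645
grip_force: 30.0
```

Run:
```python
from h import *
s=st()
```

```text
t 20.5 pos [631.8 224.7 146.6] yaw 159.3 rot [3.141e+00 1.000e-03 2.781e+00] j6 -55.4 F [-1.7 -1.   6.4] M [-0.02  0.3  -0.  ] op 0.645 g 29.95312805105641
```

>>> {"api": "arm_command", "payload": {
  "targets": [
    [0, 0, 0.3, 7, 0],
    [0, 0, 0.6, 14, 0],
    [0, 0, 0.9, 21, 0],
    [0, 0, 1.2, 28, 0],
    [0, 0, 1.6, 35, 0]
  ]
}}

```text
t: 21.0
eef_pos: [632.1, 224.4, 145.0]
tcp_rot: [3.141, 0.001, 2.17]
ft_force: [0.3, -2.0, 7.1]
opening: 0.65
grip_force: 30.0
```

>>> {"api": "arm_command", "payload": {
  "targets": [
    [0, 0, 0.3, 7, 0],
    [0, 0, 0.6, 14, 0],
    [0, 0, 0.9, 21, 0],
    [0, 0, 1.2, 28, 0],
    [0, 0, 1.6, 35, 0]
  ]
}}

```text
t: 21.5
eef_pos: [632.3, 224.2, 143.6]
tcp_rot: [3.14, 0.001, 1.559]
ft_force: [-1.2, -3.1, 8.2]
opening: 0.651
grip_force: 30.0
```

Run:
```python
from h import *
s=st()
```

```text
t 21.5 pos [632.3 224.2 143.6] yaw 89.3 rot [3.140e+00 1.000e-03 1.559e+00] j6 14.6 F [-1.2 -3.1  8.2] M [-0.78  0.18  0.02] op 0.651 g 29.951474025438074
```

>>> {"api": "arm_command", "payload": {
  "targets": [
    [0, 0, 0.3, 7, 0],
    [0, 0, 0.6, 14, 0],
    [0, 0, 0.8, 21, 0],
    [0, 0, 0.9, 28, 0],
    [0, 0, 0.9, 35, 0]
  ]
}}

```text
t: 22.0
eef_pos: [631.7, 224.5, 142.4]
tcp_rot: [3.141, 0.0, 0.948]
ft_force: [-1.9, -0.5, 6.0]
opening: 0.649
grip_force: 29.9
```

Run:
```python
from h import *
s=st()
```

```text
t 22.0 pos [631.7 224.5 142.4] yaw 54.3 rot [3.141 0.    0.948] j6 49.6 F [-1.9 -0.5  6. ] M [-0.1   0.47  0.07] op 0.649 g 29.946662707807263
```

>>> {"api": "arm_command", "payload": {
  "targets": [
    [0, 0, 0, 5, 0],
    [0, 0, 0, 10, 0],
    [0, 0, 0, 15, 0],
    [0, 0, 0, 20, 0],
    [0, 0, 0, 25, 0]
  ]
}}

```text
t: 22.5
eef_pos: [630.8, 224.9, 142.2]
tcp_rot: [-3.141, 0.001, 0.514]
ft_force: [-8.9, 0.2, 8.1]
opening: 0.651
grip_force: 29.9
```

Run:
```python
from h import *
s=st()
```

```text
t 22.5 pos [630.8 224.9 142.2] yaw 29.5 rot [-3.141e+00  1.000e-03  5.140e-01] j6 74.5 F [-8.9  0.2  8.1] M [-0.17  1.24  0.62] op 0.651 g 29.879221459341352
```

The reaction torque has risen to about 0.6 N m and the flange is down, so the nut is snug. I let go and back off.

>>> {"api": "arm_command", "payload": {
  "targets": [
    [0, 0, 0, 0, 0],
    [0, 0, 0, 0, 1],
    [0, 0, 0, 0, 1],
    [0, 0, 0, 0, 1],
    [0, 0, 0, 0, 1]
  ]
}}

```text
t: 23.0
eef_pos: [631.8, 224.7, 141.6]
tcp_rot: [3.141, 0.0, 0.517]
ft_force: [-1.0, 0.8, -0.6]
opening: 0.931
grip_force: 0.0
```

>>> {"api": "arm_command", "payload": {
  "targets": [
    [0, 0, 0, 0, 1],
    [0, 0, -15, 0, 1],
    [0, 0, -55, 0, 1],
    [0, 0, -100, 0, 1],
    [0, 0, -150, 0, 1]
  ]
}}

```text
t: 23.5
eef_pos: [631.2, 224.6, 294.1]
tcp_rot: [-3.142, 0.001, 0.517]
ft_force: [-0.1, 0.1, -0.6]
opening: 1.001
grip_force: 0.0
```

>>> {"api": "arm_command", "payload": {
  "targets": [
    [0, 0, -20, 0, 1],
    [0, 0, -25, 0, 1],
    [0, 0, -25, 0, 1]
  ]
}}

```text
t: 23.8
eef_pos: [631.5, 224.7, 317.3]
tcp_rot: [3.141, -0.001, 0.517]
ft_force: [0.5, -0.4, -0.3]
opening: 0.999
grip_force: 0.0
```

```bash
python3 - <<'E'
from h import *
s=st();c=cam('wrist')
u,v=map(int,proj(c,[631.4,224.7,130]));v=max(v,150)
cv2.imwrite('pics/w11.png',cv2.resize(c['frame'][v-110:v+110,u-145:u+145,::-1],(790,600),interpolation=cv2.INTER_CUBIC))
E
sed -i 's/C=np.array(\[631.3,225.2\])/C=np.array([631.4,224.9])/' m6.py; python3 m6.py | sed -n 4p
```

```text
t 23.8 pos [631.5 224.7 317.3] yaw 29.6 rot [ 3.141e+00 -1.000e-03  5.170e-01] j6 74.3 F [ 0.5 -0.4 -0.3] M [-0.02 -0.01 -0.  ] op 0.999 g 0.0
[631.38135793 224.94805148] 160.82116475330574 [[-0.0, -0.3], [0.2, 0.2], [-0.1, 0.2], [-0.4, 0.0], [0.0, 0.0], [-0.0, 0.1], [0.1, -0.1], [0.1, -0.2]]
```

View pics/w11.png

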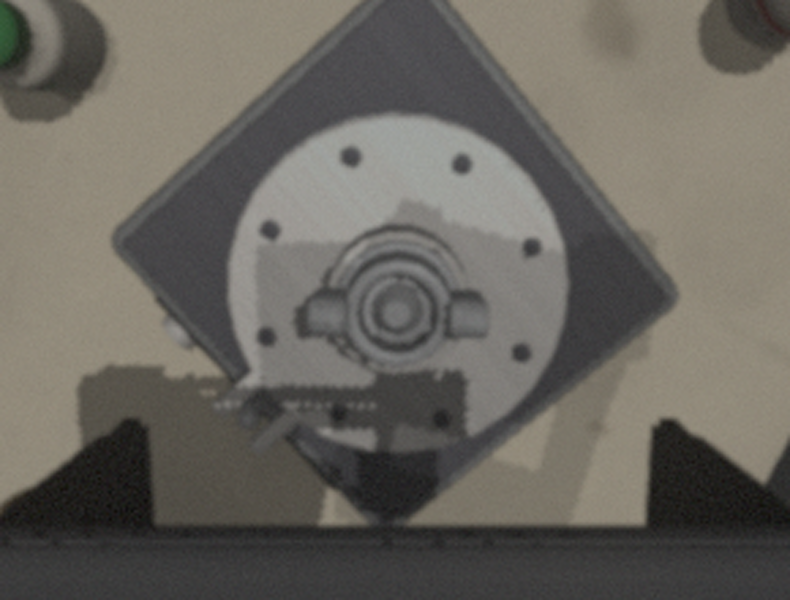

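The nut sits level and centred on the hub at about (397,310), with its wings still where the fingers left them. The cover hasn't moved. I hand the job in.

```bash
python3 -c "
from cell import env
print(env.job_done())"
```

```text
the job is handed in; nothing more can be done
None
```

The job is handed in at about 24 s of the 70 s: the cover is on the rim with its fork astride the pin, the wing nut is turned down snug on the hub to about 0.6 N m measured at the wrist, slightly over the stated 0.5 N m, and the gripper has let go. The hand-in gave no verdict.

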